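# Clamp the sprung drip arm of a pour-over stand at its mug mark and keep hold

### The arm

A 6-joint arm with a two-finger parallel gripper is mounted at the origin on a cart in front of the work surface, level with it; the furniture and walls round the work are solid. World frame = base frame: x ahead of the robot, y to its left, z up, the work surface at z = 0. Lengths are in mm, angles in rad, forces in N, time in s.
With the tool pointing down it reaches from about 350 to 875 mm from the base axis. Payload 4.2 kg.
Tool frame: the origin (TCP) lies between the finger pads; the fingertips stand 25 mm ahead of it and the grasp point (between the pads) lies 6 mm ahead of it; z points along the fingers, y is the line along which they close (so a half turn about z gives the same grasp; the last joint's range is limited). The gripper opens to 85 mm and grips with 20 to 120 N. Pads are 22 mm wide; open, the fingers measure 114 mm over their backs; the gripper's body (76 mm by 85 mm) begins 54 mm behind the grasp point. The pads swing forward as they close: fully open they stand 13 mm farther back than shut.
Start: joints at [1.425, 0.385, 0.008, 0, -1.194, -0.259], TCP at [246.113, 574.48, 256.312] pointing down, gripper open.
Joint ranges: [-3.14, 3.14], [-1.21, 2.06], [-1.07, 1.41], [-3.16, 2.05], [-2.99, -0.16], [-3.1, 3.1]. Speed limits (rad/s): [2.79, 2.79, 3.14, 3.14, 3.14, 3.14].

### API

Orientations are given as a unit quaternion [x, y, z, w].
In Python, from bench import arm gives the robot as it stands.
- The arm moves only by the shell command python3 -m pendant 'ROWS'. ROWS is JSON, a list of rows, each a list of 7 numbers: the shift along the tool's x, y, z in m, then the turn, a rotation vector about the tool's x, y, z in degrees, then the finger opening in m, from 0 to 0.0854. In form: [[x, y, z, wx, wy, wz, fingers], ...]. A call has 1 to 12 rows; each row shifts and turns the commanded pose from where the row before left it, along the tool's axes as they then stand; what a row does not reach is not made up. A row lasts 1/10 s, in which the tool goes at most 50 mm and 8.59 degrees, less where a joint would pass 70% of its speed; a pose out of reach is approached as far as the arm can. A call is refused whole if a number of a shift passes 0.05 or a number of a turn 8.59, either way. A call with a gripper value outside its range is refused whole. The fingers move at their own pace and stop on an object; the grip force is fixed at half the most. Time passes only in rows, so rows that do not move let the fingers close. It gives the time, the measured TCP pose, the force, the opening and the grip force at its end, in the units of the state.
- arm.read_state(): the state, without advancing time (a new reading comes with each control period).
- arm.get_image(name): name is "scene" or "top" or "wrist"; returns a dict with "image" (400x640x3 uint8, red, green, blue), "fx", "fy", "cx", "cy" (pixels), "xyz" and "rotation" of the camera in the world. Camera axes: x right, y down, z forward; pixel columns grow to the right and rows downward; lengths in mm; the calibration is good to about 2 mm. The wrist camera is an equidistant fisheye: a pixel r from the principal point sees the ray r / f radians off the axis. A picture is of the moment at which its call begins. There is no depth.
- arm.job_done(): hands the job in; it is judged then, once.
The state is a dict: "clock": time; "joints": joint angles; "joint_vel": joint speeds; "joint_efforts": joint torques, N m; "position": TCP position; "ee_rot": TCP orientation; "contact_force": force on the tool from outside, world axes, zero at the start; "wrist_torque": the same for the moment, N m; "gripper_width": finger opening in mm; "grasp_force": force on a finger pad.
Only numpy, scipy, OpenCV 4.12 (cv2) and the standard library are available. Lean on these libraries where they do the work, as an engineer would, in place of code of your own. Each camera call takes 0.05 s, during which the arm holds its last target. There are 200 camera calls.

### The job

Set the pour-over coffee stand for the green mug: press its sprung drip arm down until the bottom edge of the arm's clamp block is level with the top of the red band on the post, with the cam lever still open, and hold it there while you squeeze the lever fully shut against the wooden handle. Finish still gripping handle and lever together with the arm on its mark, so that I can drop the filter cone in; leave the band, the mug under the arm and everything around the stand as they are.

Things in the scene. Friction and masses are not known exactly. Their poses are not given: they have to be found in the camera images.
- drip_stand: the fixed pour-over stand: dark wooden board 250 x 136 x 18 mm carrying a square steel post (18 mm, top 338 mm above the sideboard) with a 10 mm scale. Origin: under the board, on the post's axis; x points from the post to the mug side (board from x = -75 to +175 mm; the arm's handle sticks out towards -x), z up
- handle_grip: wooden handle of the drip arm: level bar along the stand's x, 81 mm of it free to grip. Axes as the stand's; moves with the arm. Origin at the grip place, 95 mm to -x of the post's axis and 1.5 mm to +y of it, midway across the shut pair handle + lever (together y = -12.5 to 12.5 mm), level with the thumb rest's top. Wood: y = -1.5 to 12.5, z = 0 to 24, x = -40 to 41 mm
- thumb_rest (a point): middle of the thumb rest's top: a level steel plate with a black rubber top, fixed to the handle on its +y side (x = -25 to 25 mm, y = 12.5 to 44.5 mm, z = 0 in the handle's frame); a fingertip on it presses the arm down. 8 mm above the arm's bottom edge; 233 mm above the sideboard with the arm up
- lever_blade: steel blade of the cam lever, red strip outside: 10 mm wide, 18 mm high (z = 3 to 21 mm above the thumb rest's top), beside the handle on its -y side. Origin at the blade's mid-width 101 mm from the lever's pivot, level with the thumb rest's top. Its outer face at the grip place stands 34 mm to -y of the handle's origin when fully open, 12.5 mm when shut
- cam_lever (a joint): cam lever, rad: 0 = fully open, 0.22 = fully shut against the handle. Vertical pivot beside the post, so the blade swings level, towards the handle. Stays where it is left (about 4 N at the grip place moves it); from about 0.11 its eccentric nose bears on the post and clamps the arm where it is; shutting it fully takes about 6 to 10 N
- drip_arm (a joint): how far the drip arm is pressed down, m: 0 = all the way up (clamp block's bottom edge 225 mm above the sideboard), 0.105 = lowest. A lift spring drives it up with 4 to 7 N, so it rises again when let go with the lever open
- block_lip (a point): centre of the clamp block's bottom edge (on the post's axis), the edge that is set against the red band. It lies 8 mm below the thumb rest's top. The holder ring and the arm to it are on the far side of the post
- mark_band (a joint): where the red band sits on the post (m above its lowest place, 135 mm above the sideboard for its top edge); it stays put
- mark_top (a point): top edge of the red band (7 mm high) on the post, on the post's axis; this is the mark. The arm starts above it and can slide over it
- green_mug: green mug, 79 mm across, 98 mm high, on the drip grid of the stand's board under the arm's ring. Origin under its base. Not to be moved
- filter_cone: white ceramic filter cone, 112 mm across, 86 mm high, on the sideboard left of the stand. Origin under its foot. Not to be moved

How it is judged:
By the outcome, as a careful person would: the job done as asked, in the order asked, and still so for the second after the job is handed in, while the arm keeps its last pose, push and grip.
It also fails if it takes over 32 s, if anything falls off the work surface, if the arm or the gripper's body presses on something with over 40 N, if the wrist force passes 120 N, or if a joint passes its speed limit or range.

## Working session

There is one attempt and no reset: what is moved stays moved. The work goes in short steps, Python scripts to look and compute and a shell command to move; the robot and the scene stay as the last step left them, time stands still between calls to the robot, and variables do not carry over. Pictures are saved under pics/ and viewed, at most 10 in all, crops included, and the job is handed in when it is done.

```bash
mkdir -p pics; ls
python3 - <<'E'
from bench import arm
import cv2
for n in("scene","top","wrist"):
    d=arm.get_image(n); cv2.imwrite(f"pics/{n}0.png",d["image"][:,:,::-1]); print(n,{k:(v.tolist() if hasattr(v,'tolist') else v) for k,v in d.items() if k!="image"})
print(arm.read_state())
E
```

```text
pics
scene {'fx': 362.8419603464778, 'fy': 362.8419603464778, 'cx': 318.00607596421816, 'cy': 201.08457044094405, 'xyz': [7.442047991721315, -421.81746009990036, 544.9136488973566], 'rotation': [0.7741423808708445, -0.35150153721713984, 0.22347927276668852, -0.4766626250476115]}
top {'fx': 401.7266415744038, 'fy': 401.7266415744038, 'cx': 324.4031961674923, 'cy': 196.35194497566232, 'xyz': [478.7393838240435, 68.4607574182405, 1022.9684547755529], 'rotation': [0.7145649138697001, -0.6979853048552087, 0.04081359504498073, -0.02340402811641126]}
wrist {'fx': 309.70691628693146, 'fy': 309.70691628693146, 'cx': 318.31488153229463, 'cy': 197.4504566764089, 'xyz': [316.58529577575774, 543.7620746482022, 372.2332078914326], 'rotation': [-0.5437327874101299, 0.825332352083033, 0.12688517215702252, -0.08415056498314158]}
{'clock': 0.15, 'joints': array([ 1.42461704e+00,  3.85370797e-01,  6.96322193e-03, -3.43460039e-04,
       -1.19401422e+00, -2.58615397e-01]), 'joint_vel': array([-0.00028651, -0.0021408 ,  0.00534228,  0.00195506,  0.00072849,
        0.00048863]), 'joint_efforts': array([-1.26134805e-04, -3.92678225e+01,  1.88581771e+01,  4.18855324e+00,
       -3.42726089e-03, -8.33264210e-06]), 'position': array([245.96489203, 574.13956782, 255.48881872]), 'ee_rot': array([ 9.79574418e-01, -2.01080265e-01, -1.13713995e-04,  8.20417583e-04]), 'contact_force': array([ 0.10226839,  0.10070855, -0.43156457]), 'wrist_torque': array([-0.00823112,  0.06341851, -0.00160374]), 'grasp_force': 0.0, 'gripper_width': 85.42205099493579}
```

View pics/scene0.png

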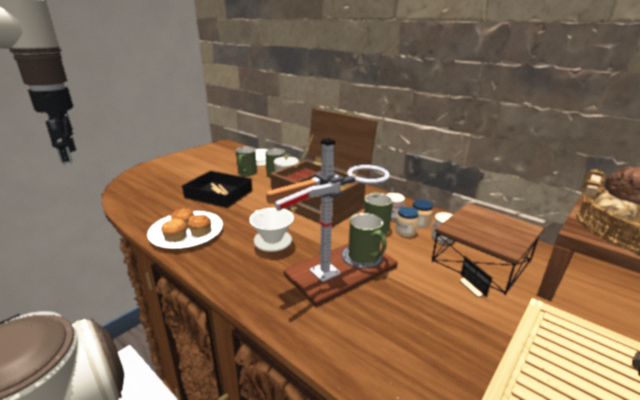

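View pics/top0.png

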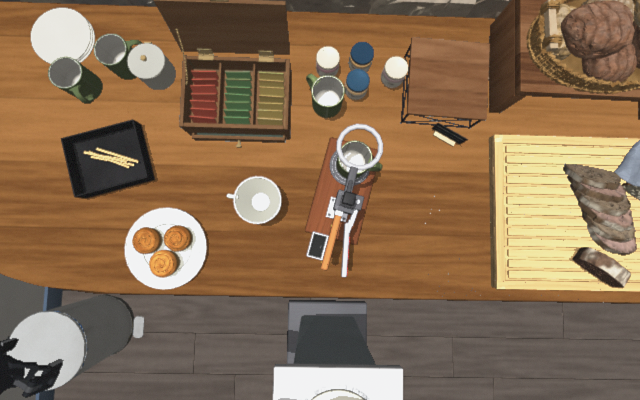

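Scene: post at about (327,150–275), arm raised at ~(325,188), handle and red lever to the left. Top: stand points away from the robot; thumb rest at (317,245), handle (331,240), lever (346,245). Next, zoomed crops.

Run:
```python
import cv2
a=cv2.imread("pics/scene0.png")[130:290,260:400]; b=cv2.imread("pics/top0.png")[120:280,290:400]
a=cv2.resize(a,None,fx=3.7,fy=3.7,interpolation=2);b=cv2.resize(b,(int(110*2.5),int(160*2.5)),interpolation=2)
b=cv2.copyMakeBorder(b,0,a.shape[0]-b.shape[0],0,0,0)
cv2.imwrite("pics/crop1.png",cv2.hconcat([a,b])); print(a.shape,b.shape)
```

```text
(592, 518, 3) (592, 275, 3)
```

View pics/crop1.png

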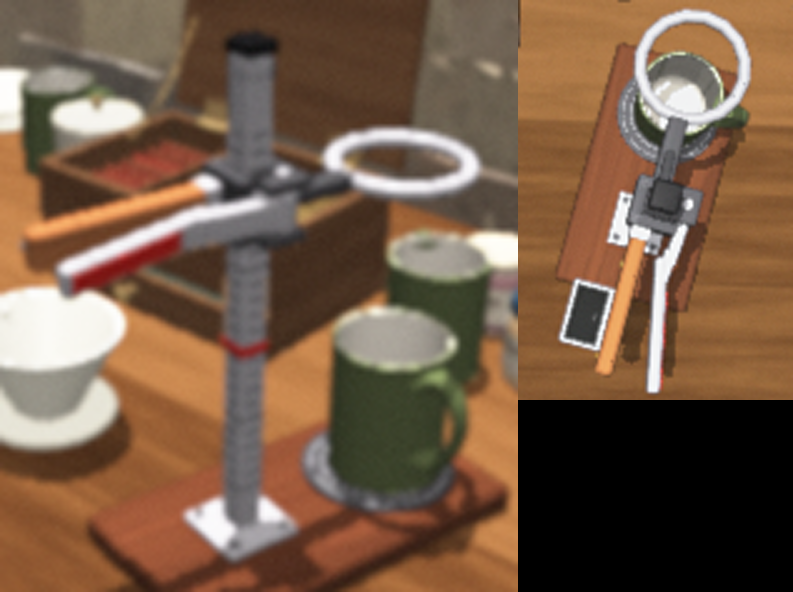

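Arm block sits at crop (255,240); the red band's top is at about crop y 341 → scene row ~222. Ring and mug are on the far side, thumb rest (dark) on the +y side. Now measure.

```bash
cat > h.py <<'E'
import numpy as np, cv2
from scipy.spatial.transform import Rotation as R
from bench import arm
def ray(d,u,v):
    return R.from_quat(d["rotation"]).apply([(u-d["cx"])/d["fx"],(v-d["cy"])/d["fy"],1.])
def onz(d,u,v,z):
    r=ray(d,u,v);c=np.array(d["xyz"]);return c+r*(z-c[2])/r[2]
def proj(d,P):
    p=R.from_quat(d["rotation"]).inv().apply(np.atleast_2d(P)-np.array(d["xyz"]))
    return np.c_[d["fx"]*p[:,0]/p[:,2]+d["cx"],d["fy"]*p[:,1]/p[:,2]+d["cy"]]
def blob(m,box):
    x0,y0,x1,y1=box;k=np.zeros(m.shape,np.uint8);k[y0:y1,x0:x1]=m[y0:y1,x0:x1]
    n,l,s,c=cv2.connectedComponentsWithStats(k);i=1+np.argmax(s[1:,4]);return (l==i),s[i,4],c[i]
E
python3 - <<'E'
from h import *
t=arm.get_image("top");s=arm.get_image("scene");np.set_printoptions(precision=1,suppress=True)
im=t["image"].astype(int);hsv=cv2.cvtColor(t["image"],cv2.COLOR_RGB2HSV)
dark=(im.sum(2)<200).astype(np.uint8)
rest,n,c=blob(dark,(306,228,330,264));P=onz(t,*c,233);print("rest",n,c,P)
cap,n,c=blob((im.sum(2)<110).astype(np.uint8),(338,185,362,212));Q=onz(t,*c,338);print("cap",n,c,Q)
org=((hsv[...,0]>8)&(hsv[...,0]<18)&(hsv[...,1]>170)&(hsv[...,2]>190)).astype(np.uint8)
hb,n,c=blob(org,(318,205,345,275));v,u=np.nonzero(hb)
L=np.array([onz(t,a,b,257)[:2] for a,b in zip(u,v)]);f=cv2.fitLine(L.astype(np.float32),2,0,.01,.01).ravel()
print("handle",n,L.mean(0),"yaw",np.degrees(np.arctan2(f[1],f[0])))
d=P[:2]-Q[:2];print("yaw from rest",np.degrees(np.arctan2(d[1],d[0])-np.arctan2(30,-95)),np.hypot(*d),np.hypot(95,30))
# scene: cap top & base check
si=s["image"].astype(int);cp,n,c=blob((si.sum(2)<130).astype(np.uint8),(315,133,342,150));print("scene cap",n,c,"proj",proj(s,[*Q[:2],334]))
for z in(338,225,135,18): print(z,proj(s,[*Q[:2],z]))
red=(si[...,0]-si[...,1:].max(2))
print(red[216:232,318:336])
E
```

```text
rest 218 [316.8 245.4] [454.5  62.4 233. ]Traceback (most recent call last):
  File "<stdin>", line 6, in <module>
  File "h.py", line 13, in blob
    n,l,s,c=cv2.connectedComponentsWithStats(k);i=1+np.argmax(s[1:,4]);return (l==i),s[i,4],c[i]
                                                    ~~~~~~~~~^^^^^^^^^
    return _wrapfunc(a, 'argmax', axis=axis, out=out, **kwds)
    return bound(*args, **kwds)
ValueError: attempt to get argmax of an empty sequence
```

```bash
cat > m.py <<'E'
from h import *
t=arm.get_image("top");s=arm.get_image("scene");np.set_printoptions(precision=1,suppress=True,linewidth=160)
im=t["image"].astype(int);hsv=cv2.cvtColor(t["image"],cv2.COLOR_RGB2HSV)
dark=(im.sum(2)<200).astype(np.uint8)
rest,n,c=blob(dark,(306,228,330,264));P=onz(t,*c,233);print("rest",n,c,P)
print(im.sum(2)[190:212:2,340:362:2])
cap,n,c=blob((im.sum(2)<150).astype(np.uint8),(338,185,362,205));Q=onz(t,*c,338);print("cap",n,c,Q)
org=((hsv[...,0]>8)&(hsv[...,0]<18)&(hsv[...,1]>150)&(hsv[...,2]>190)).astype(np.uint8)
hb,n,c=blob(org,(318,205,345,275));v,u=np.nonzero(hb)
L=np.array([onz(t,a,b,257)[:2] for a,b in zip(u,v)]);f=cv2.fitLine(L.astype(np.float32),2,0,.01,.01).ravel()
print("handle",n,L.mean(0),"yaw",np.degrees(np.arctan2(f[1],f[0])))
d=P[:2]-Q[:2];print("yaw from rest",np.degrees(np.arctan2(d[1],d[0])-np.arctan2(30,-95)),np.hypot(*d),np.hypot(95,30))
si=s["image"].astype(int);cp,n,c=blob((si.sum(2)<130).astype(np.uint8),(315,133,342,152));print("scene cap",n,c)
for z in(338,334,225,135,18): print(z,proj(s,[*Q[:2],z]))
red=(si[...,0]-si[...,1:].max(2))
print(red[216:232,318:336])
E
python3 m.py
```

```text
rest 217 [316.8 245.4] [454.5  62.5 233. ]
[[366 266 262 252 287 265 241 201 209 204 314]
 [421 388 191 192 164 143 185 193 205 228 320]
 [405 359 159 232 217 210 198 156 174 306 315]
 [360 213 192 235 232 217 213 199 346 363 342]
 [341 234 242 245 238 220 207 166 343 382 370]
 [320 144 249 241 230 222 214 147 365 744 401]
 [273 136 192 227 218 217 190 153 431 743 399]
 [228 223 198 143 133 149 169 192 283 410 362]
 [353 280 175 206 230 187 220 230 369 373 366]
 [373 375 354 351 238 209 163 268 350 368 331]
 [404 361 370 376 363 361 332 512 735 225 188]]
cap 14 [345.2 202.6] [531.4  16.4 338. ]
handle 79 [474.2  30.3] yaw -11.050284
yaw from rest -13.397167948050223 89.65415478619515 99.62429422585637
scene cap 70 [327.5 141.3]
338 [[322.2 139.7]]
334 [[322.1 141.7]]
225 [[321.3 192.4]]
135 [[320.7 229.7]]
18 [[320.  272.8]]
[[23 22 17 10  2  0 -1  0 -1  0 -1  0  5 15 23 23 23 21]
 [23 21 18 11  4  1  0 -2 -1 -1  0 -1  3 11 19 23 22 22]
 [22 21 18 12  6 -1 -1 -1 -1 -1  0  2  1 11 16 22 23 22]
 [27 30 25 15  7 -1 -1  0 -1  0 -1 -1  1  9 19 21 22 22]
 [33 47 47 28 11  2 -2 -1 -1 -1  0 -1  4 16 23 23 22 22]
 [41 62 71 53 29 12  2  0 -2  2  5 10 20 34 37 30 20 23]
 [46 65 79 75 57 38 21 11  8 13 25 40 54 62 55 34 21 21]
 [56 60 69 77 79 69 51 40 38 47 65 78 85 84 61 32 23 23]
 [61 59 56 57 72 83 83 77 78 85 89 88 80 69 48 29 23 28]
 [66 60 49 38 44 64 81 88 89 86 75 59 44 34 28 26 31 41]
 [65 63 49 26 19 30 51 63 59 49 39 24 14 16 23 33 45 53]
 [65 60 46 24  8  7 19 27 21 15  9  2  5 18 35 50 57 62]
 [66 62 47 23  3  0  2  5  3  1 -1 -2  7 26 48 61 64 64]
 [66 62 49 23  5 -1 -1  0 -1  1 -1  0 12 36 55 65 66 66]
 [64 62 46 22  4 -2  0  0  0  0 -1 -1 16 40 58 64 64 64]
 [65 61 44 18  1  0  0  1 -1  0 -1  1 14 42 60 67 65 66]]
```

Run:
```python
from h import *
np.set_printoptions(precision=1,suppress=True,linewidth=160)
t=arm.get_image("top");s=arm.get_image("scene")
Q=onz(t,348.3,198.2,338);P=onz(t,316.8,245.4,233)
d=P[:2]-Q[:2];yaw=np.arctan2(d[1],d[0])-np.arctan2(30,-95);yaw=(yaw+np.pi)%(2*np.pi)-np.pi
print(Q,P,np.degrees(yaw),np.hypot(*d))
for yw in(-11.,np.degrees(yaw)):
    a=np.radians(yw);M=np.array([[np.cos(a),-np.sin(a)],[np.sin(a),np.cos(a)]])
    C=Q[:2]+M@[-9,-9]
    for z in(338,225,160,155,150,145,140,27,18):print(z,proj(s,[*C,z])[0],proj(s,[*Q[:2],z])[0])
    print("grip from rest",P[:2]+M@[0,-28.5],"from post",Q[:2]+M@[-95,1.5])
g=s["image"].astype(int).sum(2);print(g[133:150,320:336]);print(g[190:204,322:334]);print(g[262:276,316:336])
```

```text
[539.2  11.2 338. ] [454.4  62.5 233. ] -13.647291919906861 99.03772406508763
338 [326.1 141.3] [326.8 139.3]
225 [325.  194.6] [325.6 192. ]
160 [324.4 222.1] [325.  219.2]
155 [324.3 224.1] [324.9 221.2]
150 [324.3 226.1] [324.9 223.2]
145 [324.2 228.2] [324.8 225.2]
140 [324.2 230.1] [324.8 227.2]
27 [323.3 272.4] [323.9 269.1]
18 [323.2 275.6] [323.8 272.2]
grip from rest [449.   34.5] from post [446.2  30.8]
338 [325.8 141.2] [326.8 139.3]
225 [324.7 194.6] [325.6 192. ]
160 [324.1 222.1] [325.  219.2]
155 [324.1 224.1] [324.9 221.2]
150 [324.  226.1] [324.9 223.2]
145 [324.  228.1] [324.8 225.2]
140 [323.9 230.1] [324.8 227.2]
27 [323.  272.4] [323.9 269.1]
18 [323.  275.6] [323.8 272.2]
grip from rest [447.7  34.8] from post [447.2  35.1]
[[178 181 175 169 178 181 182 175 178 178 176 177 174 181 174 179]
 [174 178 186 182 181 187 186 182 180 184 183 180 178 187 186 181]
 [180 181 179 188 188 182 185 181 181 180 191 191 176 183 191 183]
 [175 182 175 178 191 185 187 183 180 182 187 186 188 190 193 186]
 [183 180 182 173 178 177 178 170 167 162 176 184 186 192 182 178]
 [184 175
[... 1973 characters left out ...]
32 349 477 686 745 746 727 663 539]
 [746 752 747 717 576 389 304 304 319 326 334 329 351 482 690 744 749 743 729 669]
 [748 752 749 730 634 450 329 306 316 332 323 331 349 486 673 734 736 736 733 707]
 [749 750 750 742 699 551 415 339 320 326 335 341 370 464 607 685 685 685 680 646]
 [749 752 749 748 731 690 580 441 357 347 362 376 401 459 523 564 560 561 542 498]
 [751 749 750 749 748 738 702 564 435 403 424 437 456 478 492 506 506 501 490 450]
 [744 750 751 749 749 745 717 607 493 461 477 484 497 499 499 503 500 501 497 473]
 [710 744 748 749 745 727 669 556 498 489 498 501 495 505 502 500 503 493 478 459]
 [586 702 738 745 731 671 549 473 458 487 499 499 501 501 492 483 473 448 415 374]]
```

Consistent: post axis ≈ (539,11), yaw ≈ −13.6°, grip place ≈ (447.5,35), band top ≈ 150–157 (to refine). Move in on the left side, then turn half a turn so the wrist camera faces the post.

```bash
python3 -m pendant '[[0.029,0.0255,0.0024,0,0,0,0.072],[0.029,0.0255,0.0024,0,0,0,0.072],[0.029,0.0255,0.0024,0,0,0,0.072],[0.029,0.0255,0.0024,0,0,0,0.072],[0.029,0.0255,0.0024,0,0,0,0.072],[0.029,0.0255,0.0024,0,0,0,0.072],[0.029,0.0255,0.0024,0,0,0,0.072],[0.029,0.0255,0.0024,0,0,0,0.072],[0.029,0.0255,0.0024,0,0,0,0.072],[0.029,0.0255,0.0024,0,0,0,0.072],[0.029,0.0255,0.0024,0,0,0,0.072]]'
python3 -m pendant '[[0,0,0,0,0,8.5,0.072],[0,0,0,0,0,8.5,0.072],[0,0,0,0,0,8.5,0.072],[0,0,0,0,0,8.5,0.072],[0,0,0,0,0,8.5,0.072],[0,0,0,0,0,8.5,0.072],[0,0,0,0,0,8.5,0.072],[0,0,0,0,0,8.5,0.072],[0,0,0,0,0,8.5,0.072],[0,0,0,0,0,8.5,0.072]]'
python3 -m pendant '[[0,0,0,0,0,8.5,0.072],[0,0,0,0,0,8.5,0.072],[0,0,0,0,0,8.5,0.072],[0,0,0,0,0,8.5,0.072],[0,0,0,0,0,8.5,0.072],[0,0,0,0,0,8.5,0.072],[0,0,0,0,0,8.5,0.072],[0,0,0,0,0,8.5,0.072],[0,0,0,0,0,8.5,0.072],[0,0,0,0,0,8.5,0.072],[0,0,0,0,0,0,0.072]]'
python3 - <<'E'
from h import *
s=arm.read_state();print(s["joints"],s["position"],s["gripper_width"],R.from_quat(s["ee_rot"]).as_matrix().round(3))
d=arm.get_image("wrist");print(d["xyz"],d["rotation"]);cv2.imwrite("pics/w1.png",d["image"][:,:,::-1])
E
```

```text
clock: 1.55
position: [429.3, 189.6, 230.2]
ee_rot: [0.98, -0.201, 0.0, -0.0]
contact_force: [1.2, 0.2, -0.2]
gripper_width: 72.0
grasp_force: 0.0
clock: 2.55
position: [428.9, 191.0, 230.1]
ee_rot: [-0.584, 0.812, 0.0, 0.0]
contact_force: [0.1, 0.1, -0.1]
gripper_width: 71.8
grasp_force: 0.0
clock: 3.65
position: [428.9, 191.0, 230.1]
ee_rot: [0.115, 0.993, 0.0, 0.0]
contact_force: [0.2, -0.8, 0.1]
gripper_width: 71.8
grasp_force: 0.0
[ 7.66330403e-01  1.41594903e-01 -3.98996666e-01  5.37158767e-06
 -1.02983195e+00 -2.56715838e+00] [428.88695306 191.03088329 230.07079519] 71.80483426284862 [[-0.974  0.228  0.   ]
 [ 0.228  0.974  0.   ]
 [-0.     0.    -1.   ]]
[353.93626808 208.27334326 346.95750011] [0.77474335 0.61374476 0.09492951 0.11865285]
```

View pics/w1.png

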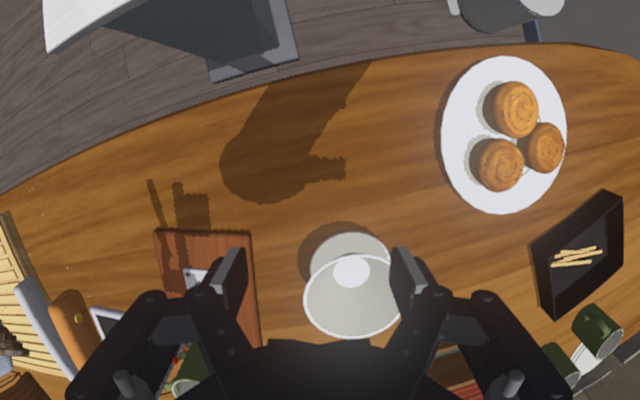

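The wrist camera sees mostly down (cone centre, stand base at (195,278)); gripper hides the post. I'll tilt the tool to look level at the post for a precise band height.

```bash
python3 -m pendant '[[-0.03,0,0,0,0,0,0.072],[-0.03,0,0,0,0,0,0.072],[0,0,0,0,-8.5,0,0.072],[0,0,0,0,-8.5,0,0.072],[0,0,0,0,-8.5,0,0.072],[0,0,0,0,-8.5,0,0.072],[0,0,0,0,-8.5,0,0.072],[0,0,0,0,-8.5,0,0.072],[0,0,0,0,-8.5,0,0.072],[0,0,0,0,0,0,0.072]]'
python3 - <<'E'
from h import *
s=arm.read_state();print(s["joints"],s["position"],R.from_quat(s["ee_rot"]).as_matrix().round(3))
d=arm.get_image("wrist");print(d["xyz"],d["rotation"]);cv2.imwrite("pics/w2.png",cv2.rotate(d["image"][:,:,::-1],cv2.ROTATE_180))
np.save("w2.npy",d,allow_pickle=True)
E
```

```text
clock: 4.7
position: [539.2, 109.0, 372.0]
ee_rot: [0.05, 0.929, -0.034, 0.366]
contact_force: [0.6, 0.1, 0.2]
gripper_width: 72.2
grasp_force: 0.0
[ 0.57379377 -0.08020809 -0.75033857  1.06042354 -0.54366072 -3.09325158] [539.21875464 109.01185304 372.03287518] [[-0.727  0.118  0.677]
 [ 0.068  0.993 -0.1  ]
 [-0.683 -0.027 -0.73 ]]
[403.73094617 125.79146012 404.61163067] [0.64144522 0.57783785 0.32663427 0.38465763]
```

View pics/w2.png

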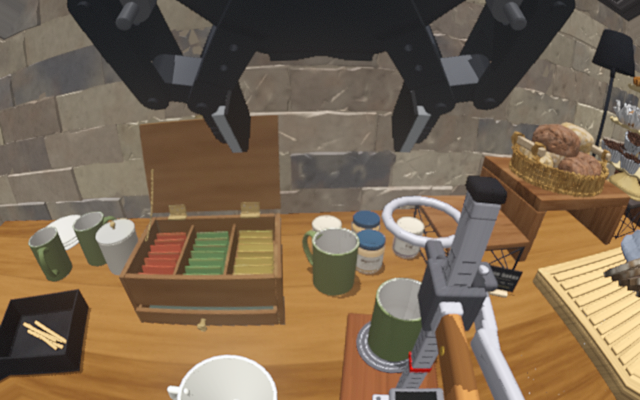

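Wrist view: band at about (420,370), post cap (487,190), block (455,285), thumb rest at bottom (415,395). j6 is at its range, so I'll undo this tilt afterwards. Zoom to measure.

Run:
```python
import cv2
a=cv2.imread("pics/w2.png")[170:400,370:530];cv2.imwrite("pics/crop2.png",cv2.resize(a,(416,598),interpolation=2))
a=cv2.imread("pics/w2.png")[345:400,385:460];cv2.imwrite("pics/crop3.png",cv2.resize(a,(800,586),interpolation=2))
```

```text
(no output)
```

View pics/crop2.png

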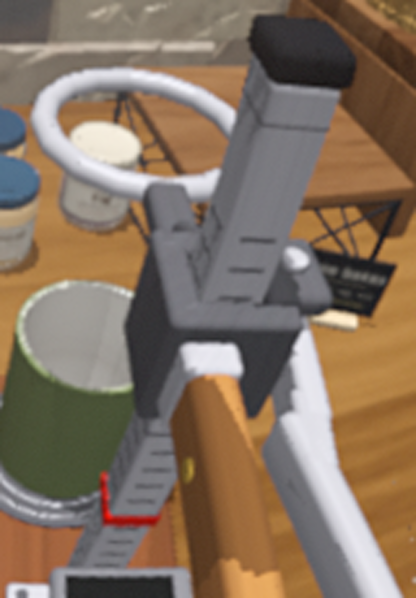

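View pics/crop3.png

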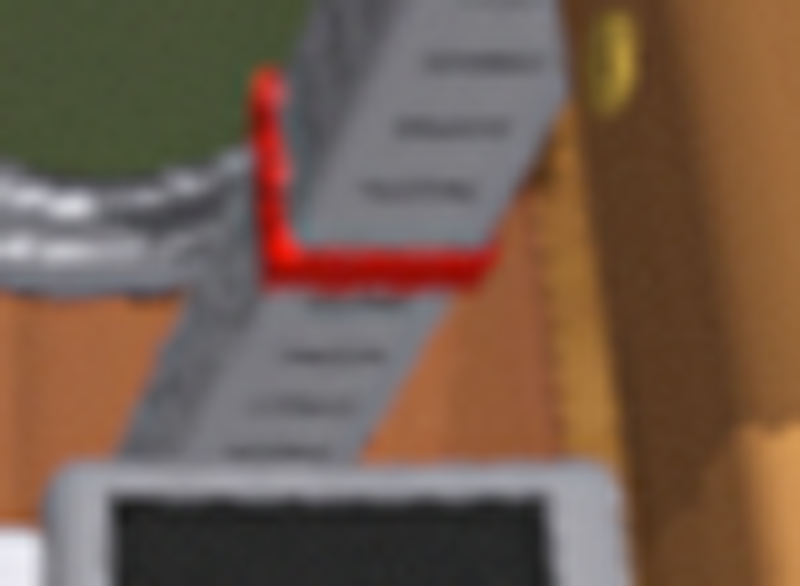

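```bash
cat > w.py <<'E'
from h import *
np.set_printoptions(precision=1,suppress=True)
d=np.load("w2.npy",allow_pickle=True).item();c=np.array(d["xyz"]);rot=R.from_quat(d["rotation"])
def fray(u,v):
    x,y=u-d["cx"],v-d["cy"];r=np.hypot(x,y);t=r/d["fx"];return rot.apply([np.sin(t)*x/r,np.sin(t)*y/r,np.cos(t)])
def crop(x,y,s,x0,y0): return 639-(x0+(x+.5)/s-.5), 399-(y0+(y+.5)/s-.5)
c3=lambda x,y:fray(*crop(x,y,800/75,385,345)); c2=lambda x,y:fray(*crop(x,y,2.6,370,170))
a=np.radians(-13.65);M=np.array([[np.cos(a),-np.sin(a)],[np.sin(a),np.cos(a)]]);Q=np.array([539.2,11.2])
def z_at(r,S):  # ray meets vertical line through stand point S: returns z and lateral miss
    p=Q+M@S-c[:2];k=(r[:2]@p)/(r[:2]@r[:2]);return c[2]+k*r[2], (r[0]*p[1]-r[1]*p[0])/np.hypot(*r[:2])
def onplane(r,z): k=(z-c[2])/r[2];return M.T@((c+k*r)[:2]-Q)
print("band top corner",z_at(c3(300,250),[-9,9]),"right end",z_at(c3(492,247),[-9,-9]),"left end",z_at(c3(265,75),[9,9]))
for y,x in((62,480),(128,450),(190,420),(300,358),(355,333),(407,300),(450,275)):
    # tick: mid of -x face plane ray intersection
    r=c3(x,y);n=M@[1,0];k=(n@(Q+M@[-9,0]-c[:2]))/(n@r[:2]);p=c+k*r;print("tick z",p[2],"y",(M.T@(p[:2]-Q))[1])
for x,y in((300,250),(400,250),(480,250)):
    r=c3(x,y);n=M@[1,0];k=(n@(Q+M@[-9.5,0]-c[:2]))/(n@r[:2]);p=c+k*r;print("top edge z",p[2],"y",(M.T@(p[:2]-Q))[1])
print("rest far edge corners (exp -70,46)(-70,14)",onplane(c3(55,465),233),onplane(c3(615,465),233))
print("block top near edge? ",z_at(c2(172,328),[-9,9]))
E
python3 w.py
```

```text
band top corner (np.float64(155.458686126098), np.float64(2.449042997381089)) right end (np.float64(155.73934839154674), np.float64(1.7237875647677352)) left end (np.float64(155.13364771376078), np.float64(0.47557395863057983))
tick z 184.005156116709 y -1.2823344857781331
tick z 173.99670124670766 y -1.5493607310117277
tick z 164.0172448803968 y -1.7013311303247938
tick z 144.73593627548547 y -1.3063552943462065
tick z 134.23862004265402 y -1.7269466356640366
tick z 123.7064335783412 y -1.2785827166432586
tick z 114.51322710307204 y -1.1487579733333906
top edge z 154.49494945156474 y 6.518654708696662
top edge z 154.6104760260518 y -2.449653322575939
top edge z 154.57305161332724 y -9.760033517164395
rest far edge corners (exp -70,46)(-70,14) [-71.4  44.4] [-71.5  11.5]
block top near edge?  (np.float64(250.7867784425028), np.float64(-3.417226518629329))
```

```bash
cat >> w.py <<'E'
print("----")
for dx in(0,-.7,-1.4,-2):
    Q2=np.array([539.2,11.2])+M@[dx,-2];o=[]
    def zf(r,off=-9):
        n=M@[1,0];k=(n@(Q2+M@[off,0]-c[:2]))/(n@r[:2]);return (c+k*r)[2]
    up=[zf(c2(x,y)) for x,y in((258,240),(247,269),(236,298))]
    lo=[zf(c3(x,y)) for x,y in((480,62),(450,128),(420,190),(358,300),(333,355),(300,407))]
    print(dx,"up",np.array(up),"lo",np.array(lo),"band",zf(c3(400,250),-9.5),"capbottom",zf(c2(290,88),-10),"captop front",zf(c2(300,50),-10),"postlinetick",zf(c2(290,128)))
s=arm.get_image("scene");
E
python3 w.py | sed -n '/----/,$p'
```

```text
----
0 up [284.1 274.4 264.1] lo [184.  174.  164.  144.7 134.2 123.7] band 154.61047602605174 capbottom 327.57538902508077 captop front 336.88995460726204 postlinetick 316.90209472463323
-0.7 up [284.7 275.  264.8] lo [185.  175.1 165.1 146.  135.5 125. ] band 155.78351964328905 capbottom 327.93807038209917 captop front 337.2087836265592 postlinetick 317.3122665627362
-1.4 up [285.2 275.6 265.4] lo [186.1 176.2 166.3 147.2 136.8 126.3] band 156.95656326052637 capbottom 328.3007517391175 captop front 337.5276126458564 postlinetick 317.7224384008392
-2 up [285.7 276.2 266. ] lo [187.  177.1 167.2 148.2 137.9 127.5] band 157.96202921815816 capbottom 328.61162147370464 captop front 337.80089466239673 postlinetick 318.0740142620703
```

```bash
cat > plan.py <<'E'
from h import *
np.set_printoptions(precision=4,suppress=True)
s=arm.read_state();p=s["position"];C=R.from_quat(s["ee_rot"])
yaw=np.radians(-13.65+180);x=np.array([np.cos(yaw),np.sin(yaw),0]);z=np.array([0,0,-1.]);T=R.from_matrix(np.c_[x,np.cross(z,x),z])
def plan(tgt):
    rv=(C.inv()*T).as_rotvec(degrees=True);D=np.array(tgt)-p
    N=max(int(np.ceil(max(np.linalg.norm(rv)/8.3,np.linalg.norm(D)/35))),1)
    for i in range(N):
        cur=C*R.from_rotvec(rv*i/N,degrees=True);print((cur.inv().apply(D/N)/1000).round(4).tolist(),(rv/N).round(2).tolist())
import sys
print(p,s["contact_force"]);plan([float(a) for a in sys.argv[1:4]])
E
python3 plan.py 440 110 330
```

```text
[538.8957 109.9593 368.289 ] [-0.6062  0.0494 -1.2152]
[0.0164, -0.0018, -0.0064] [0.17, 7.13, 1.18]
[0.017, -0.0021, -0.0043] [0.17, 7.13, 1.18]
[0.0174, -0.0025, -0.0022] [0.17, 7.13, 1.18]
[0.0174, -0.0029, 0.0] [0.17, 7.13, 1.18]
[0.0172, -0.0032, 0.0022] [0.17, 7.13, 1.18]
[0.0168, -0.0036, 0.0043] [0.17, 7.13, 1.18]
```

```bash
python3 -m pendant '[[0.0164,-0.0018,-0.0064,0.17,7.13,1.18,0.072],[0.017,-0.0021,-0.0043,0.17,7.13,1.18,0.072],[0.0174,-0.0025,-0.0022,0.17,7.13,1.18,0.072],[0.0174,-0.0029,0,0.17,7.13,1.18,0.072],[0.0172,-0.0032,0.0022,0.17,7.13,1.18,0.072],[0.0168,-0.0036,0.0043,0.17,7.13,1.18,0.072],[0,0,0,0,0,0,0.072],[0,0,0,0,0,0,0.072]]'; python3 plan.py 446.7 34 320
```

```text
clock: 5.6
position: [451.8, 107.2, 329.3]
ee_rot: [0.118, 0.993, -0.005, 0.028]
contact_force: [0.2, -0.3, -0.4]
gripper_width: 72.4
grasp_force: 0.0
[451.7723 107.2181 329.2927] [ 0.2084 -0.317  -0.4467]
[-0.0039, -0.0241, 0.0034] [-0.05, 1.1, 0.03]
[-0.004, -0.0241, 0.0033] [-0.05, 1.1, 0.03]
[-0.004, -0.0241, 0.0032] [-0.05, 1.1, 0.03]
```

```bash
python3 -m pendant '[[-0.0045,-0.025,0.0034,-0.05,1.1,0.03,0.072],[-0.0045,-0.025,0.0033,-0.05,1.1,0.03,0.072],[-0.0045,-0.025,0.0032,-0.05,1.1,0.03,0.072],[0,0,0,0,0,0,0.072],[0,0,0,0,0,0,0.072]]'; python3 plan.py 446.2 31.2 285
python3 - <<'E'
from h import *
d=arm.get_image("wrist");a=cv2.rotate(d["image"][:,:,::-1],cv2.ROTATE_180);cv2.imwrite("pics/w3.png",a);print(arm.read_state()["position"])
E
```

```text
clock: 6.1
position: [446.8, 30.5, 320.7]
ee_rot: [0.119, 0.993, 0.0, 0.0]
contact_force: [0.7, -0.1, -0.5]
gripper_width: 72.1
grasp_force: 0.0
[446.8016  30.4628 320.6648] [ 0.7    -0.1299 -0.5162]
[0.0004, 0.0003, 0.0178] [0.02, 0.01, -0.03]
[0.0004, 0.0003, 0.0178] [0.02, 0.01, -0.03]
[446.89933524  30.9297762  320.81400303]
```

View pics/w3.png

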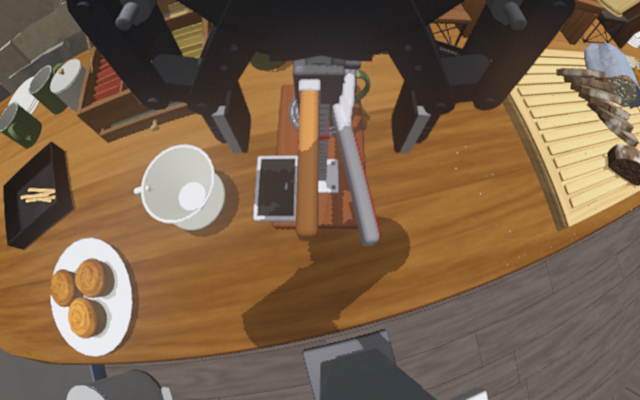

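Fingers straddle symmetrically (tips at cols 240 and 403); rest 256–298 × 157–220, handle at 308, lever blade ~355. Check offsets numerically with the wrist picture.

Run:
```python
from h import *
np.set_printoptions(precision=1,suppress=True)
d=arm.get_image("wrist");c=np.array(d["xyz"]);rot=R.from_quat(d["rotation"]);s=arm.read_state();T=R.from_quat(s["ee_rot"])
im=cv2.rotate(d["image"],cv2.ROTATE_180).astype(int)
def tool(u,v,z):
    x,y=639-u-d["cx"],399-v-d["cy"];r=np.hypot(x,y);t=r/d["fx"];q=rot.apply([np.sin(t)*x/r,np.sin(t)*y/r,np.cos(t)])
    return T.inv().apply(c+q*(z-c[2])/q[2]-s["position"])
m,n,cc=blob((im.sum(2)<160).astype(np.uint8),(250,150,302,226));v,u=np.nonzero(m);rc=cv2.minAreaRect(np.c_[u,v].astype(np.float32))
print(n,rc,"rest in tool",tool(*rc[0],233))
g=im[188];print(im[188,290:385:1].sum(1))
for u,v,z in((299,188,257),(319,188,257),(346,188,254),(363,188,254)):print(u,tool(u,v,z))
```

```text
183 ((285.3402404785156, 194.5154571533203), (15.07534408569336, 39.68629837036133), 2.602562189102173) rest in tool [ 7.2 24.4 87.9]
[159 159 155 162 250 394 449 359 283 283 295 306 312 322 320 323 322 329
 328 335 336 333 335 325 317 306 287 288 392 565 677 692 688 687 685 689
 680 639 605 603 577 457 337 288 296 366 450 467 379 268 221 217 226 217
 224 216 223 216 215 226 247 261 271 307 370 410 432 457 475 482 483 474
 475 471 470 459 442 419 360 281 276 311 316 315 315 317 315 316 314 311
 315 316 319 316 321]
299 [11.1 13.1 63.9]
319 [11.2  0.7 63.9]
346 [ 10.1 -16.4  66.9]
363 [ 10.1 -27.2  66.9]
```

Run:
```python
from h import *
np.set_printoptions(precision=1,suppress=True,linewidth=200)
d=arm.get_image("wrist");c=np.array(d["xyz"]);rot=R.from_quat(d["rotation"]);s=arm.read_state();T=R.from_quat(s["ee_rot"])
im=cv2.rotate(d["image"],cv2.ROTATE_180).astype(int).sum(2)
def tool(u,v,z):
    x,y=639-u-d["cx"],399-v-d["cy"];r=np.hypot(x,y);t=r/d["fx"];q=rot.apply([np.sin(t)*x/r,np.sin(t)*y/r,np.cos(t)])
    return T.inv().apply(c+q*(z-c[2])/q[2]-s["position"])
print(T.inv().apply(c-s["position"]))
print("col 275 rows150-230",im[150:230,275]);print("row188 cols 248-300",im[188,248:300])
for v in(155,157,188,219,221):print(v,tool(277,v,233))
for u in(254,298):print(u,tool(u,188,233))
for v in(230,234,238):print("handle end",v,tool(306,v,257))
```

```text
[  76.9   -0.4 -116.8]
col 275 rows150-230 [281 286 288 279 293 429 595 627 543 328 185 203 210 210 208 211 207 206 207 207 191 169 164 163 164 164 161 159 161 157 164 162 160 157 162 161 170 153 170 165 167 158 161 159 160 161 157 160 163
 158 164 174 193 204 205 213 211 199 188 176 170 156 161 153 151 244 400 479 466 430 373 326 304 300 285 259 221 228 258 269]
row188 cols 248-300 [298 299 300 296 294 294 295 315 382 444 476 434 260 162 172 171 166 166 166 169 167 167 163 167 160 164 161 170 161 163 164 164 153 159 161 156 161 209 299 328 265 178 157 157 153 149 191 317 412
 404 309 267]
155 [-23.7  32.   88. ]
157 [-22.   31.9  88. ]
188 [ 2.3 30.7 88. ]
219 [24.9 29.8 88. ]
221 [26.4 29.7 88. ]
254 [ 2.2 47.4 88. ]
298 [ 2.4 15.7 88. ]
handle end 230 [37.8  8.5 64. ]
handle end 234 [40.2  8.5 64. ]
handle end 238 [42.6  8.5 64. ]
```

Aligned (rest centred in tool x, handle centre at tool y ≈ +2 as intended). Descend to contact.

```bash
python3 -m pendant '[[0,0,0.02,0,0,0,0.072],[0,0,0.02,0,0,0,0.072],[0,0,0.015,0,0,0,0.072],[0,0,0,0,0,0,0.072]]'; python3 -m pendant '[[0,0,0.004,0,0,0,0.072],[0,0,0,0,0,0,0.072]]'; python3 -m pendant '[[0,0,0.004,0,0,0,0.072],[0,0,0,0,0,0,0.072]]'; python3 -m pendant '[[0,0,0.004,0,0,0,0.072],[0,0,0,0,0,0,0.072]]'; python3 -m pendant '[[0,0,0.004,0,0,0,0.072],[0,0,0,0,0,0,0.072]]'
```

```text
clock: 6.65
position: [445.9, 31.2, 264.0]
ee_rot: [0.119, 0.993, -0.0, -0.002]
contact_force: [0.1, 0.4, -1.0]
gripper_width: 72.0
grasp_force: 0.0
clock: 6.85
position: [447.3, 31.3, 262.3]
ee_rot: [0.119, 0.993, 0.001, 0.0]
contact_force: [-0.9, 0.2, 0.1]
gripper_width: 72.0
grasp_force: 0.0
clock: 7.05
position: [447.0, 31.0, 257.9]
ee_rot: [0.119, 0.993, 0.001, -0.0]
contact_force: [-0.7, 0.6, 0.1]
gripper_width: 71.8
grasp_force: 0.0
clock: 7.25
position: [446.8, 30.8, 253.5]
ee_rot: [0.119, 0.993, 0.001, -0.001]
contact_force: [0.6, 0.0, -0.4]
gripper_width: 71.9
grasp_force: 0.0
clock: 7.45
position: [447.2, 30.9, 249.8]
ee_rot: [0.119, 0.993, 0.001, -0.0]
contact_force: [1.0, -0.3, 0.4]
gripper_width: 71.9
grasp_force: 0.0
```

```bash
for i in 1; do python3 -m pendant '[[0,0,0.002,0,0,0,0.072],[0,0,0,0,0,0,0.072]]'; python3 -m pendant '[[0,0,0.002,0,0,0,0.072],[0,0,0,0,0,0,0.072]]'; python3 -m pendant '[[0,0,0.002,0,0,0,0.072],[0,0,0,0,0,0,0.072]]'; python3 -m pendant '[[0,0,0.002,0,0,0,0.072],[0,0,0,0,0,0,0.072]]'; python3 -m pendant '[[0,0,0.002,0,0,0,0.072],[0,0,0,0,0,0,0.072]]'; done | egrep 'pos|contact'
```

```text
position: [447.2, 30.9, 248.3]
contact_force: [-0.7, 0.5, 3.0]
position: [447.2, 30.9, 246.3]
contact_force: [-0.9, -0.1, 3.1]
position: [447.3, 30.9, 244.2]
contact_force: [-0.6, -0.4, 3.2]
position: [447.3, 30.9, 242.1]
contact_force: [-0.2, -0.6, 3.7]
position: [447.2, 30.9, 240.1]
contact_force: [0.3, -0.5, 4.1]
```

Contact at TCP z ≈ 249.2 (tips ≈16.3 ahead). Press down ~58 mm, then check.

```bash
python3 -m pendant '[[0,0,0.01,0,0,0,0.072],[0,0,0.01,0,0,0,0.072],[0,0,0.01,0,0,0,0.072],[0,0,0.01,0,0,0,0.072],[0,0,0.01,0,0,0,0.072],[0,0,0.006,0,0,0,0.072],[0,0,0.002,0,0,0,0.072],[0,0,0,0,0,0,0.072]]'
python3 - <<'E'
from h import *
d=arm.get_image("scene");w=arm.get_image("wrist")
np.save("s4.npy",d,allow_pickle=True)
a=cv2.resize(d["image"][150:290,270:370,::-1],(428,600),interpolation=2);b=cv2.resize(cv2.rotate(w["image"][:,:,::-1],cv2.ROTATE_180)[60:300,220:360+8],(370,600))
cv2.imwrite("pics/p4.png",cv2.hconcat([a,b]))
E
```

```text
clock: 9.25
position: [447.5, 31.0, 182.0]
ee_rot: [0.119, 0.993, 0.001, 0.0]
contact_force: [-0.5, -0.7, 4.5]
gripper_width: 72.3
grasp_force: 2.4
```

View pics/p4.png

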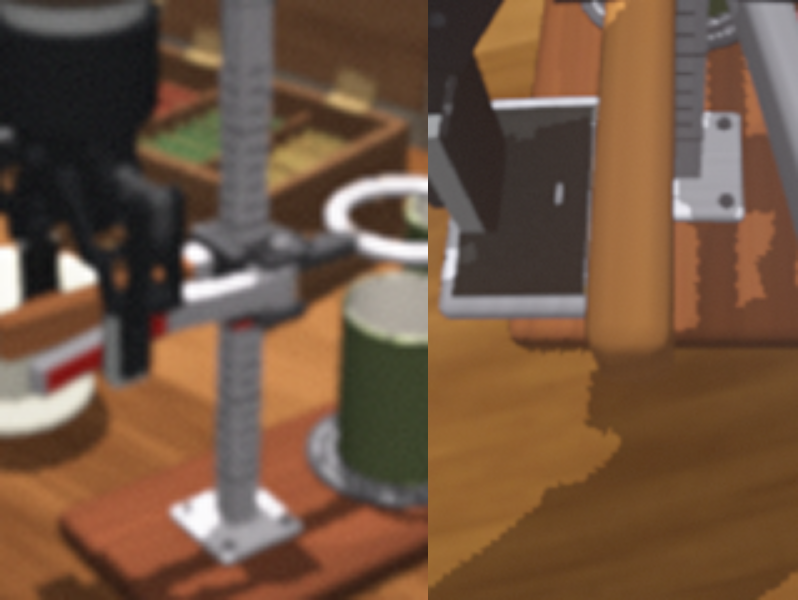

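Scene now shows only the band's lower part as a thin red strip below the block at crop (240,322); the lever finger is clear of the blade, +y finger on the rest. Quantify the visible red.

Run:
```python
import numpy as np,cv2
np.set_printoptions(linewidth=180)
d=np.load("s4.npy",allow_pickle=True).item();i=d["image"].astype(int);red=i[...,0]-i[...,1:].max(2)
o=cv2.imread("pics/scene0.png")[:,:,::-1].astype(int);ro=o[...,0]-o[...,1:].max(2)
print(red[219:230,320:333]);print(i.sum(2)[219:230,320:333])
print("now",red[219:230,322:332].clip(3).sum(0)-33);print("old",ro[219:230,322:332].clip(3).sum(0)-33)
print(o.sum(2)[193:202,320:334])
```

```text
[[-1 -1  0 -1 -1  1 -1  0 -1  0 -1  0  1]
 [-1 -1  1  0  0 -1  0 -2 -1  0 -1 -1 -1]
 [-2  0  0 -1  1  1 -1 -1  0  0  0  1  1]
 [ 0 -1 -1  0  0  0  0 -1  0  0  0  0  0]
 [ 0  1  0  1 -2  1  1  5  5  2 -1 -2 -1]
 [12  7  5  4  8 11 23 31 26 12  3  1  0]
 [31 17 12 15 25 40 53 55 42 21  7  5  5]
 [46 23 11 12 31 45 46 44 29 14  7 11 20]
 [48 25  8  6 16 23 21 15  9  3  7 20 37]
 [49 23  5  0  3  6  4  1  0 -1  8 28 51]
 [48 25  7 -1  0 -2 -1  0 -1 -1 12 36 56]]
[[464 429 384 367 362 351 347 353 353 348 347 346 346]
 [364 360 351 351 351 349 348 344 345 340 345 336 329]
 [349 345 351 351 346 337 340 329 331 328 319 303 293]
 [348 335 340 332 330 330 308 293 274 275 268 247 244]
 [343 331 317 306 286 266 249 218 201 192 188 196 191]
 [335 312 280 240 205 192 181 166 163 148 149 161 165]
 [353 302 248 200 180 178 176 187 191 180 172 167 157]
 [373 311 256 226 208 222 246 245 241 238 228 204 201]
 [395 331 284 267 265 284 294 295 298 297 291 276 285]
 [385 338 305 300 303 324 321 327 329 335 330 334 349]
 [389 338 295 298 310 332 339 339 338 334 345 369 383]]
now [ 30  25  68 110 132 135  96  38  26  85]
old [297 287 291 287 279 277 284 278 296 366]
[[333 322 323 321 313 292 279 274 261 245 229 227 229 230]
 [314 304 291 263 255 228 206 188 175 171 170 173 180 183]
 [269 246 227 199 183 175 162 169 176 163 150 134 153 159]
 [198 208 208 192 182 185 206 225 239 214 179 151 152 152]
 [182 206 239 234 235 257 275 276 274 259 239 204 188 162]
 [177 228 264 271 283 307 315 302 293 287 285 273 235 181]
 [189 241 279 295 303 322 334 318 314 324 325 316 263 188]
 [181 234 277 291 308 338 342 327 331 326 322 293 249 174]
 [173 223 256 271 290 318 330 326 315 308 301 273 224 168]]
```

Shift of the block edge in the image (≈29.4 px) agrees with lip ≈157.3; the visible red says the mark is about 1 mm lower. Lower 1 mm, centre by 2 mm, then start closing, lifting the tool to make up for the pads' forward swing.

```bash
python3 -m pendant '[[0,0,0.001,0,0,0,0.072],[0,0,0,0,0,0,0.072],[0,0.0022,0,0,0,0,0.072],[0,0,0,0,0,0,0.072],[0,0,0,0,0,0,0.072]]';python3 -m pendant '[[0,0,-0.0009,0,0,0,0.069],[0,0,-0.0009,0,0,0,0.066],[0,0,-0.0008,0,0,0,0.063],[0,0,-0.0007,0,0,0,0.06],[0,0,-0.0007,0,0,0,0.057],[0,0,-0.0006,0,0,0,0.054],[0,0,0,0,0,0,0.054],[0,0,0,0,0,0,0.054],[0,0,0,0,0,0,0.054]]'
cat > chk.py <<'E'
from h import *
np.set_printoptions(linewidth=180)
i=arm.get_image("scene")["image"].astype(int);red=i[...,0]-i[...,1:].max(2);g=i.sum(2)
o=cv2.imread("pics/scene0.png")[:,:,::-1].astype(int).sum(2)
def cross(g,c,r0,r1):
    for r in range(r0,r1):
        if g[r,c]>=245>g[r+1,c]: return r+(g[r,c]-245)/(g[r,c]-g[r+1,c])
print("shift",[round(cross(g,c,215,235)-cross(o,c,190,200),2) for c in range(324,329)])
print(red[221:230,320:333]);print("now",red[219:230,322:332].clip(3).sum(0)-33)
E
python3 chk.py
```

```text
clock: 9.85
position: [447.6, 32.5, 181.3]
ee_rot: [0.119, 0.993, 0.0, -0.0]
contact_force: [-0.6, -3.9, 6.9]
gripper_width: 72.1
grasp_force: 3.2
clock: 10.75
position: [447.8, 33.6, 185.9]
ee_rot: [0.119, 0.993, 0.001, 0.0]
contact_force: [-1.3, 0.8, 6.2]
gripper_width: 54.4
grasp_force: 5.0
shift [np.float64(29.21), np.float64(29.49), np.float64(29.48), np.float64(29.28), np.float64(29.27)]
[[ 0  1  0 -1  0  1 -2 -1  0  0  0  0 -1]
 [-1 -1  0  1  0  0  0 -1 -1  1 -1 -2  0]
 [ 4  2 -1  0 -1 -1  0  3  1  0 -1  1 -1]
 [17  8  2  0  0  5 11 17 16  9  2 -1  0]
 [35 19  3  2  9 21 33 41 34 18  5  3  5]
 [46 23  5  5 17 30 36 34 29 15  4 10 19]
 [47 23  7  3 11 20 17 12  8  4  5 19 37]
 [50 23  6  1  4  6  3  0  0 -1  9 29 50]
 [48 24  6 -1 -2  0  0 -1 -2 -1 13 38 58]]
now [12  2 29 67 85 92 75 34 21 84]
```

On the mark with lever still below the clamping angle. Finish closing with the same compensation.

```bash
python3 -m pendant '[[0,0,-0.0006,0,0,0,0.051],[0,0,-0.0005,0,0,0,0.048],[0,0,-0.0005,0,0,0,0.045],[0,0,-0.0004,0,0,0,0.042],[0,0,-0.0004,0,0,0,0.039],[0,0,-0.0003,0,0,0,0.036],[0,0,-0.0003,0,0,0,0.033],[0,0,-0.0003,0,0,0,0.03],[0,0,-0.0003,0,0,0,0.026],[0,0,0,0,0,0,0.026],[0,0,0,0,0,0,0.026]]'; python3 chk.py
```

```text
clock: 11.9
position: [447.8, 32.9, 189.0]
ee_rot: [0.119, 0.993, 0.001, 0.0]
contact_force: [4.6, -2.8, 1.4]
gripper_width: 26.2
grasp_force: 10.6
shift [np.float64(28.47), np.float64(28.75), np.float64(28.91), np.float64(29.01), np.float64(29.02)]
[[ 0 -1  1  0 -2  1 -1 -1 -1  0  0 -1  0]
 [ 1 -1  0  0 -1  0  0  0 -2 -1  0  1 -1]
 [13  4  0  0  0 -1  0  1  0  0  0 -1  0]
 [33 16  5  0  1  3  7 11 11  5 -1  0 -2]
 [45 24  6  4  7 17 23 28 23 10  1  0  0]
 [49 25  5  3 13 26 26 25 18 10  3  6 15]
 [48 23  6  3 12 18 14 10  6  0  4 16 34]
 [48 25  6 -1  3  5  3  2 -1 -1  8 28 49]
 [48 24  6 -1  0  0 -1 -1 -1  1 11 35 57]]
now [16  1 23 54 58 62 46 16 14 73]
```

```bash
python3 -m pendant '[[0,0,0,0,0,0,0.022],[0,0,0,0,0,0,0.01],[0,0,0,0,0,0,0.0],[0,0,0,0,0,0,0.0],[0,0,0,0,0,0,0.0]]'; python3 chk.py
python3 - <<'E'
from h import *
d=arm.get_image("scene");w=arm.get_image("wrist");np.save("s6.npy",[d,w],allow_pickle=True)
a=cv2.resize(d["image"][175:245,280:360,::-1],(480,420),interpolation=2);b=cv2.resize(cv2.rotate(w["image"][:,:,::-1],cv2.ROTATE_180)[20:300,220:428],(312,420))
cv2.imwrite("pics/p6.png",cv2.hconcat([a,b]))
E
```

```text
clock: 12.45
position: [448.1, 33.9, 189.3]
ee_rot: [0.119, 0.993, 0.002, 0.0]
contact_force: [2.4, 4.8, 2.8]
gripper_width: 23.2
grasp_force: 60.7
shift [np.float64(28.37), np.float64(28.66), np.float64(28.94), np.float64(28.93), np.float64(28.98)]
[[ 0 -1  0 -1  2 -2 -2 -2  0  1  0  0  1]
 [ 3  0  0  0  1 -1 -2 -1  0  0 -1 -1 -1]
 [14  6  1 -1  0  1  0  2  1 -1 -1  1  0]
 [34 16  3  0  0  4  9 11 10  3  0 -2  0]
 [45 25  6  1  8 18 22 28 23 11  3  0  1]
 [49 23  7  4 15 25 27 25 19 10  2  6 17]
 [47 22  6  1 11 17 14  9  6  1  3 16 33]
 [48 23  6  0  4  5  5  2 -1 -1  9 27 50]
 [49 25  4  0 -1  0 -1 -1 -1  0 12 38 57]]
now [14  1 26 54 62 61 46 15 15 75]
```

View pics/p6.png

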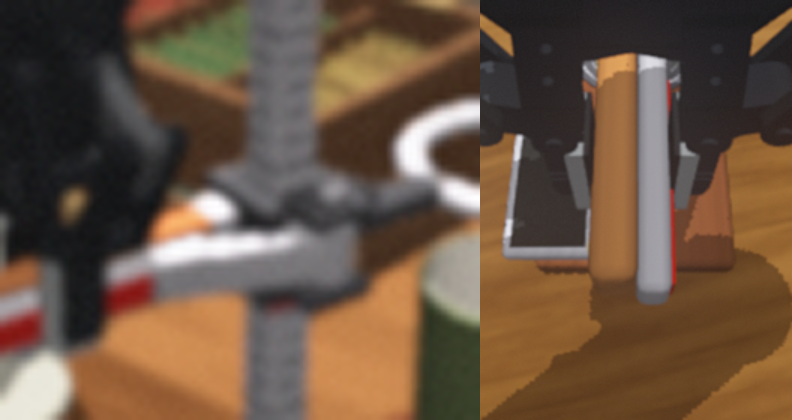

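Lever flat against the handle, grip 60 N, +y fingertip on the rest. Check height with a lever-independent feature (the holder ring) against the earlier frames.

Run:
```python
from h import *
a=np.load("s4.npy",allow_pickle=True).item();b=np.load("s6.npy",allow_pickle=True)[0]
o=cv2.imread("pics/scene0.png")[:,:,::-1]
def ring(im,box):
    x0,y0,x1,y1=box;g=im[y0:y1,x0:x1].astype(float).min(2);w=(g-165).clip(0);yy,xx=np.mgrid[y0:y1,x0:x1];return (w*xx).sum()/w.sum(),(w*yy).sum()/w.sum(),w.sum()
for n,im in(("s4",a["image"]),("now",b["image"])):
    print(n,ring(im,(345,188,395,213)))
A,B=[cv2.cvtColor(x["image"],cv2.COLOR_RGB2GRAY) for x in(a,b)]
# ring upper arc + arm: subpixel shift by phase correlation
for box in((346,186,395,212),(330,198,356,212)):
    x0,y0,x1,y1=box;f=lambda G:np.float32(G[y0:y1,x0:x1]);print(cv2.phaseCorrelate(f(A),f(B),cv2.createHanningWindow((x1-x0,y1-y0),cv2.CV_32F)))
# scale check: scene ring rows initial
print("start",ring(o,(345,163,392,184)))
```

```text
s4 (np.float64(371.40418033188115), np.float64(199.75270448871703), np.float64(20429.0))
now (np.float64(371.1857727978909), np.float64(200.21128948731229), np.float64(21241.0))
((-0.05804114780379166, 0.7522944200266988), 0.9435844930013021)
((0.5684845737408857, 0.9466634524770399), 1.026573920544283)
start (np.float64(369.09834727606614), np.float64(173.245392096851), np.float64(14703.0))
```

Arm is 1.2–1.9 mm below the earlier frame. One more numerical check of the mark: anchor the scene camera on the board (known size, z = 18) instead of the post top.

```bash
cat > brd.py <<'E'
from h import *
np.set_printoptions(precision=1,suppress=True,linewidth=150)
o=cv2.imread("pics/scene0.png")[:,:,::-1];t0=cv2.imread("pics/top0.png")[:,:,::-1]
S=arm.get_image("scene");T=arm.get_image("top")
for n,d,im,box in(("scene",S,o,(275,235,405,305)),("top",T,t0,(295,135,390,245))):
    i=im.astype(int);red=(i[...,0]-i[...,1:].max(2));hsv=cv2.cvtColor(np.ascontiguousarray(im),cv2.COLOR_RGB2HSV)
    m=((hsv[...,0]<9)&(hsv[...,1]>110)&(i.sum(2)>150)).astype(np.uint8);m=cv2.morphologyEx(m,cv2.MORPH_CLOSE,np.ones((3,3)))
    b,N,c=blob(m,box);v,u=np.nonzero(b)
    hull=cv2.convexHull(np.c_[u,v].astype(np.int32));ap=cv2.approxPolyDP(hull,2.,True)[:,0]
    W=np.array([onz(d,a,bb,18)[:2] for a,bb in zip(u,v)]);r=cv2.minAreaRect(W.astype(np.float32))
    print(n,N,r);print(ap.tolist());print(np.array([onz(d,a,bb,18)[:2] for a,bb in ap]))
a=np.radians(-13.65);M=np.array([[np.cos(a),-np.sin(a)],[np.sin(a),np.cos(a)]])
print("expected corners",np.array([np.array([539.2,11.2])+M@q for q in((-75,-68),(-75,68),(175,68),(175,-68))]))
E
python3 brd.py
```

```text
scene 767 ((554.4561157226562, -34.211082458496094), (191.26376342773438, 125.11685943603516), 5.708759307861328)
[[385, 268], [325, 298], [310, 296], [303, 288], [303, 283], [341, 250]]
[[648.5 -87.7]
 [473.3 -47.3]
 [456.9 -19.3]
 [465.9   9.5]
 [478.3  21.1]
 [638.8  37.1]]
top 13 ((461.70867919921875, -20.293859481811523), (17.354814529418945, 2.49861741065979), 0.9603952765464783)
[[350, 237], [349, 244]]
[[470.4 -21.4]
 [453.  -19.2]]
expected corners [[450.3 -37.2]
 [482.4  95. ]
 [725.3  36. ]
 [693.2 -96.2]]
```

```bash
cat > brd2.py <<'E'
from h import *
np.set_printoptions(precision=0,suppress=True,linewidth=170)
S=arm.get_image("scene");T=arm.get_image("top")
a=np.radians(-13.65);M=np.array([[np.cos(a),-np.sin(a)],[np.sin(a),np.cos(a)]]);Q=np.array([539.2,11.2])
def samp(d,im,pts):
    P=np.array([[*(Q+M@np.array(p)),18.] for p in pts]);uv=proj(d,P).astype(np.float32)
    return cv2.remap(im,uv[None,:,0].copy(),uv[None,:,1].copy(),cv2.INTER_LINEAR)[0].astype(float)
for n,d in(("scene",S),("top",T)):
    im=np.ascontiguousarray(cv2.imread(f"pics/{n}0.png")[:,:,::-1])
    for lab,off,al,f in(("y=-68",np.arange(-80,-55,2),(20,60,100,140),lambda o,t:(t,o)),("y=+68",np.arange(56,81,2),(-60,-50,60,100,140),lambda o,t:(t,o)),("x=-75",np.arange(-87,-62,2),(-50,-30,-10,10,55),lambda o,t:(o,t)),("x=175",np.arange(163,188,2),(-55,-35,-15,45,60),lambda o,t:(o,t))):
        print(n,lab,off)
        for t in al:
            s=samp(d,im,[f(o,t) for o in off]);print("  ",t,s[:,1],)
E
python3 brd2.py
```

```text
scene y=-68 [-80 -78 -76 -74 -72 -70 -68 -66 -64 -62 -60 -58 -56]
   20 [38. 36. 36. 41. 47. 53. 62. 66. 67. 66. 68. 69. 69.]
   60 [38. 34. 33. 39. 46. 56. 65. 70. 73. 76. 77. 78. 81.]
   100 [40. 34. 34. 34. 38. 44. 50. 56. 61. 68. 75. 77. 79.]
   140 [45. 37. 36. 39. 41. 43. 44. 44. 45. 50. 57. 69. 78.]
scene y=+68 [56 58 60 62 64 66 68 70 72 74 76 78 80]
   -60 [ 87.  87.  87.  87.  89.  91.  96.  99.  99.  99.  97.  99. 100.]
   -50 [ 89.  88.  86.  88.  91.  93.  96.  98. 100. 101. 100.  99.  98.]
   60 [ 98. 102. 105. 105. 104. 103. 102. 102. 104. 109. 112. 109. 106.]
   100 [ 88.  90.  94. 100. 107. 113. 119. 123. 124. 125. 124. 125. 127.]
   140 [ 58.  57.  55.  55.  55.  54.  53.  55.  58.  69.  80.  95. 110.]
scene x=-75 [-87 -85 -83 -81 -79 -77 -75 -73 -71 -69 -67 -65 -63]
   -50 [57. 55. 49. 40. 38. 40. 43. 46. 47. 48. 48. 47. 48.]
   -30 [46. 46. 43. 38. 35. 35. 38. 44. 51. 55. 58. 61. 58.]
   -10 [53. 52. 46. 37. 31. 31. 34. 41. 54. 65. 75. 79. 81.]
   10 [88. 77. 62. 46. 36. 34. 40. 49. 62. 74. 84. 89. 88.]
   55 [83. 83. 84. 82. 75. 66. 61. 66. 73. 81. 87. 87. 87.]
s
[... 1283 characters left out ...]

   -30 [62. 58. 56. 56. 55. 56. 53. 52. 55. 61. 72. 76. 79.]
   -10 [148. 144. 144. 145. 146. 145. 144. 143. 145. 147. 146. 144. 144.]
   10 [185. 170. 164. 163. 168. 166. 170. 208. 211. 168. 110.  97.  93.]
   55 [90. 92. 92. 92. 90. 88. 77. 70. 81. 89. 92. 92. 92.]
top x=175 [163 165 167 169 171 173 175 177 179 181 183 185 187]
   -55 [ 85.  87.  87.  86.  84.  85. 100. 116. 123. 126. 125. 123. 124.]
   -35 [109. 118. 135. 166. 215. 215. 160. 125. 121. 123. 124. 123. 122.]
   -15 [ 99.  98. 100. 101. 101. 102. 102. 105. 119. 126. 124. 124. 123.]
   45 [177. 194. 204. 202. 197. 193. 189. 174. 165. 158. 147. 137. 130.]
   60 [ 91.  90.  90.  89.  83.  80.  89. 113. 117. 118. 118. 117. 118.]
```

Board-anchored check gives the mark at ≈155.7 mm, and the clamp edge is at ≈155.3–156.0 mm. The lever is shut and gripped, so I'm handing in.

Run:
```python
from bench import arm
s=arm.read_state();print(s["clock"],s["position"],s["contact_force"],s["gripper_width"],s["grasp_force"]);print(arm.job_done())
```

```text
12.8 [448.07693822  33.85540524 189.2902911 ] [2.20649213 4.3879405  1.87049602] 23.022175194390286 60.69546458486002
the job is handed in; nothing more can be done
None
```

I pressed the drip arm down to the top of the red band (to within about 1 mm by my image and arm measurements), then squeezed the lever shut against the handle. I handed in at 12.8 s, still gripping both at 60 N, with no contact on the mug, cone or other items seen.

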